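# Angle a tube carrier past the post into its scanner dock

### The job

Push the long tube carrier into the scanner's dock with the fingertips: nudge its right-hand end in behind the steel post first, with the left-hand end still outside, then push the left-hand end in and push the carrier home until its whole far side lies against the dock's back rail. Only push it: it stays flat on the bench, is never lifted, and is never taken between the fingers by its two long sides. Leave the other things on the bench where they stand.

Things in the scene. Friction and masses are not known exactly. Their poses are not given: they have to be found in the camera images.
- carrier: The loose tube carrier: a straight grey bar 200 mm long (its own y axis), 30 mm wide (its x axis) and 38 mm high, with aluminium plates along both long sides and a row of green-capped tubes fixed in its top (caps to 51 mm high). 0.25 to 0.55 kg. Origin: centre of its underside, on the bench. It starts on the robot's side of the dock, roughly parallel to the dock's mouth; its x axis points away from the robot, into the dock, its y axis to the left.
- right_end (a point): Centre of the carrier's right-hand end face (-y end), 19 mm above its underside. This end goes in first, behind the post.
- left_end (a point): Centre of the carrier's left-hand end face (+y end), 19 mm above its underside.
- near_plate: Aluminium plate on the carrier's long side that faces the robot, 184 mm long, flush with the end plates. Origin: 13.5 mm from the carrier's centre line, at underside height.
- far_plate: The same plate on the opposite long side, the one that comes to lie against the dock's back rail.
- dock: Fixed grey U-shaped dock on the bench, open towards the robot, no step at its floor. Origin: middle of the mouth (the line joining the front tips of its side rails), at bench height; x axis into the dock, y axis to the left along the mouth. Inside it is 250 mm wide (y from -125 to +125 mm) and 75 mm deep (inner face of the back rail at x = 75 mm). Rails 12 mm thick, 26 mm high. Behind the back rail a low white scanner box, 220 mm wide, 50 mm high, reaches to x = 189 mm.
- post: Fixed upright round steel post, 18 mm diameter, 62 mm high, standing just before the right-hand part of the dock's mouth (its centre about 12 mm outside the mouth line). Origin: centre of its foot; axes parallel to the dock's. The opening from the post to the left side rail is shorter than the carrier, so the carrier only goes in at an angle, right end first behind the post.
- jar: Small jar, 54 mm diameter, 60 mm high, standing to the right of the post. Bystander, to be left alone. Origin: centre of its foot.
- beaker: Glass beaker, 60 mm diameter, 70 mm high, left of the dock. Bystander, to be left alone. Origin: centre of its foot.
- tipbox: Pipette tip box with green lid, 87 x 122 mm, 65 mm high, left. Bystander, to be left alone. Origin: centre of its foot.
- tuberack: Orange microtube rack, 110 x 190 mm, 27 mm high (tubes to 39 mm), right. Bystander, to be left alone. Origin: centre of its foot.
- dishes: Stack of clear dishes, 90 mm diameter, 45 mm high, right of the scanner at the back. Bystander, to be left alone. Origin: centre of its foot.
- marker: Marker pen lying on the bench, 130 mm long, 15 mm thick, front right. Bystander, to be left alone. Origin: centre of its foot.
- bottle: Bottle, 68 mm diameter, 130 mm high, left of the scanner at the back. Bystander, to be left alone. Origin: centre of its foot.
Things that resemble listed ones, but are neither listed nor needed, are in the scene too. There is more than one size of the carrier; the one meant has the size given above.

How it is judged:
By the outcome, as a careful person would: the job done as asked, in the order asked, and still so for the second after the job is handed in, with the robot touching nothing.
It also fails if it takes over 72 s, if anything falls off the work surface, if the arm or the gripper's body presses on something with over 40 N, if the wrist force passes 120 N, or if a joint passes its speed limit or range.

### The arm

A 7-joint arm with a two-finger parallel gripper is mounted at the origin on the work surface. World frame = base frame: x ahead of the robot, y to its left, z up, the work surface at z = 0. Lengths are in m, angles in rad, forces in N, time in s.
With the tool pointing down it reaches from about 0.425 to 0.95 m from the base axis. Payload 4.7 kg.
Tool frame: the origin (TCP) lies between the finger pads; the fingertips stand 25 mm ahead of it and the grasp point (between the pads) lies 6 mm ahead of it; x points along the fingers, z is the direction in which the jaws open and shut, and the axes are right-handed (so a half turn about x gives the same grasp; the last joint's range is limited). The gripper opens to 85 mm and grips with 20 to 120 N. Pads are 22 mm wide; open, the fingers measure 114 mm over their backs; the gripper's body (76 mm by 85 mm) begins 54 mm behind the grasp point. The pads swing forward as they close: fully open they stand 13 mm farther back than shut.
Start: joints at [-1.197, 0.469, -0.049, 1.532, 0.024, 1.141, -0.082], TCP at [0.265, 0.621, 0.256] pointing down, gripper open.
Joint ranges: [-2.59, 2.59], [-0.33, 1.99], [-1.39, 1.29], [0.1, 2.45], [-1.04, 4.18], [0.21, 1.99], [-2.66, 2.66]. Speed limits (rad/s): [2.57, 2.57, 3.14, 3.14, 3.14, 3.14, 3.14].

### API

Orientations are given as a 3x3 rotation matrix whose columns are the frame's x, y, z axes.
In Python, from rig import * gives the robot as it stands. Calls block until the motion is done:
- movep(position, orientation): joint-space move of the TCP to a pose.
- move_l(position, attitude=None, feed=0.15, until_force=None): straight line of the TCP; attitude=None keeps the orientation; feed is the mean speed in m/s. With until_force (N) it stops when the force on the tool has changed by that much, and returns True; else False.
- move_joints(angles): joint-space move.
- command_gripper(opening, newtons=None): finger opening in m; newtons is the grip in N (None keeps the last); returns when the fingers have stopped.
- sleep(seconds).
- inverse_kinematics(position, orientation): joint angles nearest the present ones, or None.
- sense(): the state.
- camera(name): name is "side" or "top"; returns (picture, depth): 400x640x3 uint8, red, green, blue; 400x640 float32, m along the optical axis (not along the pixel's ray), 0 where there is no reading.
- camera_params(name): a dict with "K" (3x3 intrinsics, pixels), "position" and "rotation" of the camera in the world. Camera axes: x right, y down, z forward; pixel columns grow to the right and rows downward; lengths in m; the calibration is good to about 2 mm. A picture is of the moment at which its call begins. camera_params takes no time and is no camera call.
A pose or a line that the arm cannot do raises Unreachable and nothing moves.
- finish_job(): hands the job in, once; it reports no verdict.
The state is a dict: "time_s": time; "joint_pos": joint angles; "qd": joint speeds; "joint_efforts": joint torques, N m; "position": TCP position; "tcp_rot": TCP orientation; "wrist_force": force on the tool from outside, world axes, zero at the start; "ft_torque": the same for the moment, N m; "finger_gap": finger opening in m.
Only numpy, scipy, OpenCV 4.12 (cv2) and the standard library are available. Lean on these libraries where they do the work, as an engineer would, in place of code of your own. Each camera call takes 0.05 s, during which the arm holds its last target. There are 200 camera calls.

## Working session

There is one attempt and no reset: what is moved stays moved. The work goes in short steps, each a Python script; the robot and the scene stay as the last script left them, time stands still between calls to the robot, and variables do not carry over. Pictures are saved under pics/ and viewed, about 8 in all and at most 12, crops included, and the job is handed in when it is done.

```bash
mkdir -p pics; ls; python3 - <<'E'
from rig import *
import cv2
for n in("top","side"):
    p,d=camera(n); cv2.imwrite(f"pics/{n}0.png",p[:,:,::-1]); import numpy as np; np.save(f"pics/{n}0.npy",d)
    c=camera_params(n); print(n,c["K"],c["position"],c["rotation"])
print(sense())
E
```

```text
pics
top [[402.89314531   0.         327.42243188]
 [  0.         402.89314531 199.84520473]
 [  0.           0.           1.        ]] [0.32306436 0.07205666 1.30754709] [[-3.51206765e-03 -9.85269935e-01  1.70970235e-01]
 [-9.99779093e-01 -8.33965772e-05 -2.10180441e-02]
 [ 2.07227053e-02 -1.71006284e-01 -9.85051989e-01]]
side [[436.16656958   0.         323.23070391]
 [  0.         436.16656958 199.32290248]
 [  0.           0.           1.        ]] [ 0.12736269 -0.92356156  0.73909709] [[ 0.93073488 -0.18261505  0.31683484]
 [-0.36520081 -0.5091594   0.77934914]
 [ 0.01899856 -0.84107577 -0.54058358]]
{'time_s': 0.1, 'joint_pos': array([-1.19689209,  0.46937862, -0.04858017,  1.53354729,  0.02410946,
        1.14100327, -0.08229979]), 'qd': array([ 6.53015011e-05,  5.75623893e-04,  8.44157732e-04, -3.97569399e-03,
       -5.23182191e-04, -7.19521690e-04,  1.69415282e-04]), 'joint_efforts': array([ 7.40754458e-04, -5.11512101e+01, -4.68723290e-02, -2.38392395e+01,
        1.07839628e-02,  4.40547854e-03,  9.06760192e-06]), 'position': array([0.26441178, 0.62054755, 0.25536576]), 'tcp_rot': array([[-6.16314451e-04, -9.19972975e-01,  3.91981306e-01],
       [-1.63861403e-03,  3.91981784e-01,  9.19971519e-01],
       [-9.99998468e-01, -7.53143248e-05, -1.74906466e-03]]), 'wrist_force': array([0.88938847, 0.33665409, 0.84077276]), 'ft_torque': array([0.01595766, 0.08681886, 0.04336291]), 'finger_gap': 0.0853117874772163}
```

View pics/top0.png

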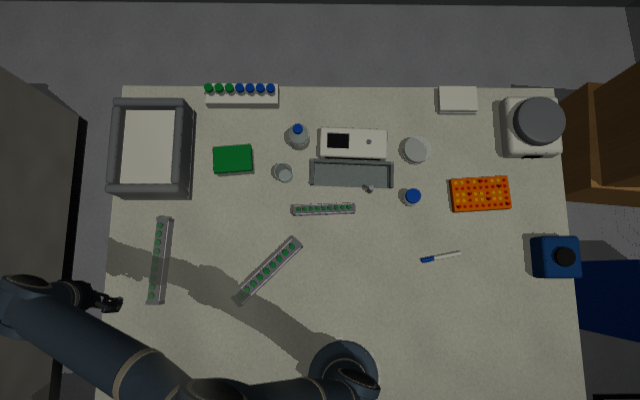

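View pics/side0.png

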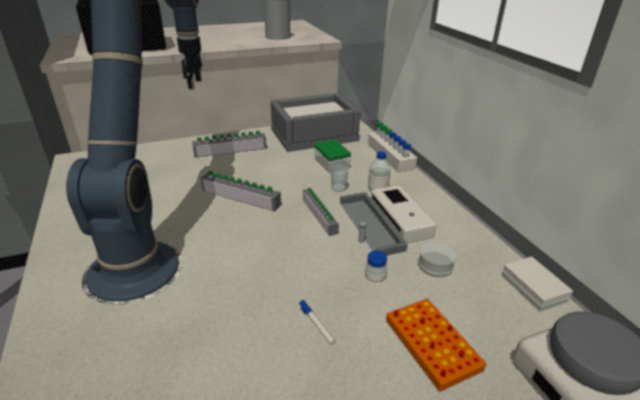

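The top view shows three carriers: A at (323,209), about 62 px long and parallel to the dock mouth; B at (268,270), about 88 px; and C at (159,260), about 86 px. At about 3.2 mm/px, A is about 200 mm long and stands in front of the dock, so A fits. The dock is at (350,173), the post at (368,188) and the jar at (412,197). I'll confirm with measurements and a crop.

```bash
cat > h.py <<'E'
import numpy as np, cv2
from rig import *
def ray(n,uv):
    c=camera_params(n); uv=np.atleast_2d(uv).astype(float)
    d=np.c_[uv,np.ones(len(uv))]@np.linalg.inv(c["K"]).T@np.array(c["rotation"]).T
    return np.array(c["position"]),d
def onplane(n,uv,z):
    o,d=ray(n,uv); return o+d*((z-o[2])/d[:,2])[:,None]
def cloud(n,d):
    v,u=np.mgrid[:d.shape[0],:d.shape[1]]; o,r=ray(n,np.c_[u.ravel(),v.ravel()])
    return (o+r*d.reshape(-1,1)).reshape(*d.shape,3)
E
python3 - <<'E'
from h import *
p=cv2.imread("pics/top0.png"); d=np.load("pics/top0.npy"); P=cloud("top",d)
cv2.imwrite("pics/crop1.png",cv2.resize(p[120:225,270:430],None,fx=5,fy=5,interpolation=cv2.INTER_CUBIC))
print("bench z",np.median(P[215:240,330:400,2]))
def blob(u0,u1,v0,v1,lo,hi,name):
    S=P[v0:v1,u0:u1]; m=((S[...,2]>lo)&(S[...,2]<hi)).astype(np.uint8)
    n,l,st,_=cv2.connectedComponentsWithStats(m)
    if n<2: print(name,'none');return
    k=1+np.argmax(st[1:,4]); q=S[l==k]
    r=cv2.minAreaRect((q[:,:2]*1000).astype(np.float32))
    print(name,len(q),"rect mm",np.round(r[0],1),np.round(r[1],1),round(r[2],2),"z med",np.round(np.percentile(q[:,2],[5,50,95]),3))
blob(280,365,198,222,.025,.07,"carrierA")
blob(225,310,230,310,.025,.07,"B"); blob(145,180,210,310,.025,.07,"C")
blob(303,400,155,192,.015,.035,"dock rails")
blob(360,380,178,196,.045,.08,"post")
blob(395,428,183,210,.03,.09,"jar"); blob(312,392,122,160,.035,.07,"scanner"); blob(270,296,160,185,.03,.09,"beaker")
E
```

```text
bench z 0.0007057994305625925
carrierA 609 rect mm [517.1  58.5] [ 31.4 198.2] 2.14 z med [0.032 0.039 0.053]
B 1131 rect mm [321.3 232.5] [ 40.7 266.3] 44.11 z med [0.044 0.051 0.068]
C 1331 rect mm [355.7 567.7] [ 43.3 264.9] 86.73 z med [0.03  0.05  0.068]
dock rails 584 rect mm [642.2 -35.1] [272.8  95.9] 87.76 z med [0.018 0.026 0.032]
post 30 rect mm [581.1 -91.8] [15.3 17.9] 67.51 z med [0.054 0.062 0.065]
jar 228 rect mm [ 555.  -224.6] [46.7 48.7] 89.04 z med [0.033 0.06  0.065]
scanner 2058 rect mm [732.1 -38.3] [218.  104.1] 87.56 z med [0.045 0.051 0.056]
beaker 159 rect mm [631.5 185.2] [56.6 56. ] 43.92 z med [0.033 0.061 0.073]
```

View pics/crop1.png

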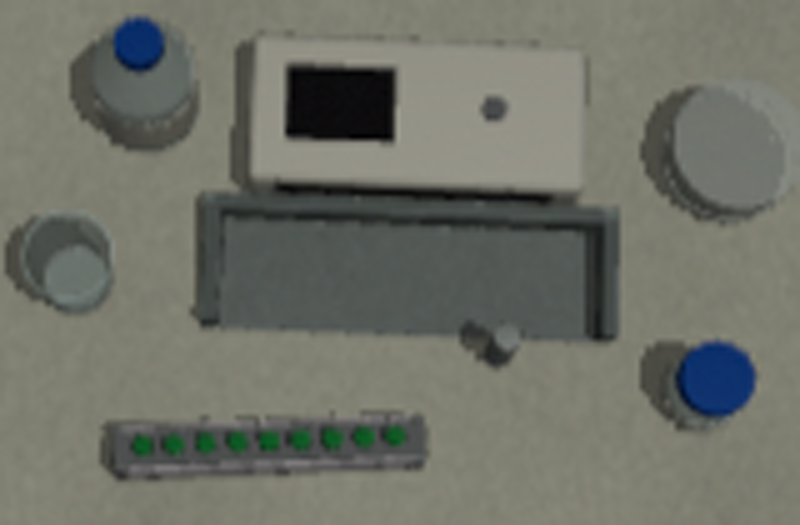

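The crop confirms A: its depth blob measures 198 x 31 mm with tops at 39/53 mm, while B and C are about 265 x 42 mm. The post tip is 62 mm high, and the dock's outer width is 273 mm. In the dock frame (origin about (0.5955, -0.033), yaw about -2.2°) the post is at (-11,-59) mm, matching the spec. The carrier starts at about (-82, 88) mm, 4.4°.

Plan:
1. Push the near side with two spread fingertips to 20°.
2. Push the left end face along the carrier's axis, in behind the post.
3. Swing the left end in.
4. Push it home.

```bash
cat >> h.py <<'E'
O=np.array([.5955,-.033]); YAW=np.radians(-2.2)
def rot(a): return np.array([[np.cos(a),-np.sin(a)],[np.sin(a),np.cos(a)]])
def d2w(p): return O+rot(YAW)@np.array(p,float)/1000          # dock mm -> world m
def w2d(p): return (rot(YAW).T@(np.array(p)-O))*1000
def att(deg):                                                 # tool down, jaws along dock angle deg (from dock x)
    a=YAW+np.radians(deg); z=np.array([np.cos(a),np.sin(a),0]); x=np.array([0,0,-1.])
    return np.c_[x,np.cross(z,x),z]
def P3(p,z): return np.r_[d2w(p),z]
def nt(th):                                                   # carrier x and y axes in dock frame
    t=np.radians(th); return np.array([np.cos(t),np.sin(t)]),np.array([-np.sin(t),np.cos(t)])
def look(name,show=False):
    p,d=camera("top"); hsv=cv2.cvtColor(p,cv2.COLOR_RGB2HSV)
    P=cloud("top",d)
    m=cv2.inRange(hsv,(50,90,50),(80,255,255)); m[:,:275]=0; m[:,420:]=0; m[:125]=0; m[235:]=0
    v,u=np.nonzero(m)
    if len(u)>20:
        w=onplane("top",np.c_[u,v],.051)[:,:2]; q=np.array([w2d(a) for a in w]).astype(np.float32)
        vx,vy,x0,y0=cv2.fitLine(q,cv2.DIST_L2,0,.01,.01).ravel(); t=(q-[x0,y0])@[vx,vy]
        c=np.array([x0,y0])+np.array([vx,vy])*(t.max()+t.min())/2; a=np.degrees(np.arctan2(-vx,vy)); a=(a+90)%180-90
        print(name,"caps c dock mm",c.round(1),"theta",round(float(a),1),"span",round(float(np.ptp(t)),1))
    if show: cv2.imwrite(f"pics/{name}.png",cv2.resize(p[100:260,260:440,::-1],None,fx=4,fy=4,interpolation=cv2.INTER_CUBIC))
    return p
def S(): s=sense(); print("t",round(s["time_s"],1),"dock",w2d(s["position"][:2]).round(1),"z",s["position"][2].round(3),"F",np.round(s["wrist_force"],1),"gap",round(s["finger_gap"],3))
E
python3 - <<'E'
from h import *
look("l0")
for nm,p,a in (("side",(-120,88),90+4),("end",(-62,200),20),("left",(-60,60),110),("home",(30,0),90)):
    for s in(0,180):
        q=[inverse_kinematics(P3(p,z),att(a+s)) for z in(.04,.16)]; print(nm,s,[None if x is None else np.round(x,2) for x in q])
E
```

```text
l0 caps c dock mm [-83.1  89. ] theta 4.4 span 170.6
side 0 [array([-0.26,  0.48,  0.06,  2.16, -0.06,  0.5 ,  1.45]), array([-0.38,  0.28,  0.2 ,  2.09, -0.08,  0.78,  1.47])]
side 180 [array([-0.59,  0.52,  0.48,  2.18, -0.47,  0.54, -1.3 ]), array([-0.79,  0.33,  0.7 ,  2.11, -0.29,  0.8 , -1.44])]
end 0 [array([-0.57,  0.58,  0.26,  1.98, -0.24,  0.61,  0.16]), array([-0.63,  0.41,  0.32,  1.91, -0.17,  0.85,  0.09])]
end 180 [array([-1.11,  0.9 ,  1.1 ,  2.  , -1.04,  0.95, -2.28]), array([-1.15,  0.64,  1.11,  1.93, -0.69,  1.01, -2.55])]
left 0 [array([-0.16,  0.54,  0.03,  2.03, -0.03,  0.57,  1.78]), array([-0.27,  0.36,  0.17,  1.97, -0.08,  0.82,  1.83])]
left 180 [array([-0.51,  0.59,  0.49,  2.05, -0.47,  0.61, -0.95]), array([-0.62,  0.41,  0.62,  1.99, -0.31,  0.85, -1.08])]
home 0 [array([-0.1 ,  0.64,  0.12,  1.83, -0.12,  0.68,  1.62]), array([-0.21,  0.49,  0.26,  1.76, -0.16,  0.91,  1.66])]
home 180 [array([-0.43,  0.72,  0.59,  1.85, -0.56,  0.75, -1.13]), array([-0.5 ,  0.56,  0.69,  1.78, -0.43,  0.95, -1.24])]
```

```bash
python3 - <<'E'
from h import *
def tool(c,th,gap=0):
    n,t=nt(th); return np.array(c)-(26+gap)*n
command_gripper(.05)
p=tool((-82.5,88.5),4.4,18)
movep(P3(p,.15),att(94.4)); S()
print("bench?",move_l(P3(p,.040),feed=.12,until_force=6)); S()
for f in (0,.25,.5,.75,1):
    th=4.4+f*15.6; c=(-82.5+f*61.5,88.5)
    move_l(P3(tool(c,th),.040),att(90+th),feed=.06); S()
move_l(P3(tool(c,th,25),.040),feed=.15)
move_l(P3(tool(c,th,25),.16),feed=.2)
look("l1"); S()
E
```

```text
t 2.8 dock [-126.    86.1] z 0.15 F [ 0.4  0.  -0.4] gap 0.05
bench? False
t 3.8 dock [-125.9   85.2] z 0.04 F [ 0.4 -0.2  0.4] gap 0.05
t 4.3 dock [-107.7   86.6] z 0.04 F [-0.1 -0.4  0.1] gap 0.05
t 4.7 dock [-92.8  84.6] z 0.04 F [ 0.  -1.2 -0.1] gap 0.05
t 5.1 dock [-76.9  83. ] z 0.04 F [-0.5 -1.3 -0.5] gap 0.05
t 5.5 dock [-60.9  81.3] z 0.04 F [-0.2 -0.1  0.7] gap 0.05
t 6.0 dock [-45.   79.6] z 0.04 F [-0.7 -0.5  0.1] gap 0.05
l1 caps c dock mm [-39.6 145.7] theta 21.7 span 51.2
t 7.1 dock [-69.7  71.1] z 0.159 F [ 0.2  0.4 -0.5] gap 0.05
```

```bash
python3 - <<'E'
from h import *
n,t=nt(21.7); c=np.array([-17.6,90.5])
command_gripper(0)
movep(P3(c+135*t,.16),att(21.7)); S()
look("l2",True)
E
```

```text
t 9.1 dock [-67.4 215.5] z 0.16 F [ 0.1 -0.9  0.2] gap -0.0
l2 caps c dock mm [-20.2  88.7] theta 20.1 span 171.6
```

View pics/l2.png

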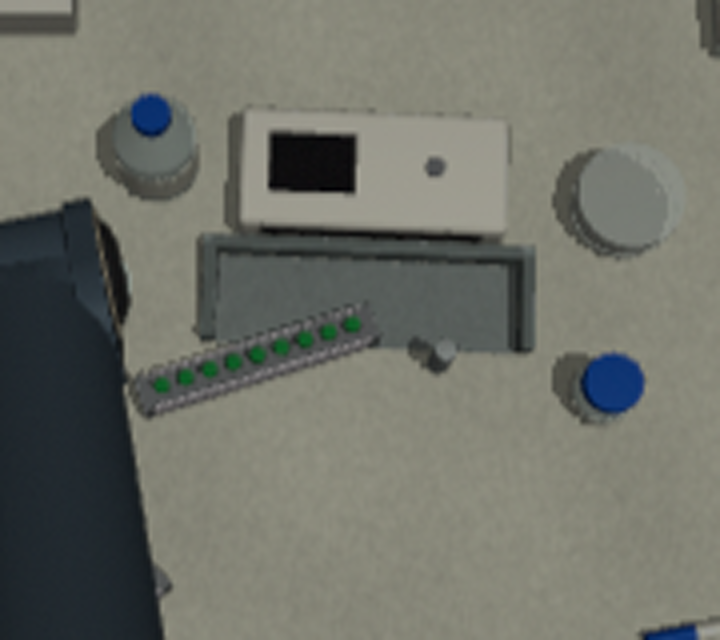

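```bash
python3 - <<'E'
from h import *
n,t=nt(20.1); c=np.array([-20.2,88.7]); A=att(20.1)
move_l(P3(c+126*t,.16),A,feed=.15)
print(move_l(P3(c+126*t,.045),A,feed=.12,until_force=6)); S()
for s in (0,35,70,105):
    if move_l(P3(c+(111-s)*t,.045),A,feed=.06,until_force=20): print("STOP"); S(); break
    S()
p=w2d(sense()["position"][:2])
move_l(P3(p+25*t,.045),A,feed=.15); move_l(P3(p+25*t,.16),A,feed=.2)
look("l3",True); S()
E
```

```text
False
t 10.5 dock [-62.9 207.2] z 0.046 F [0.2 0.3 0.6] gap 0.0
t 10.9 dock [-58.  192.2] z 0.045 F [-1.2  0.7  0.3] gap 0.0
t 11.6 dock [-46.1 159.2] z 0.045 F [-0.2  0.6 -0.7] gap -0.0
t 12.3 dock [-34.  126.5] z 0.045 F [ 0.8  0.4 -0.1] gap 0.0
t 13.1 dock [-22.   93.5] z 0.045 F [0.3 0.1 0.1] gap 0.0
l3 caps c dock mm [ 16.6 -16.7] theta 20.5 span 163.5
t 14.2 dock [-31.6 116.7] z 0.159 F [0.4 0.1 0.5] gap 0.0
```

View pics/l3.png

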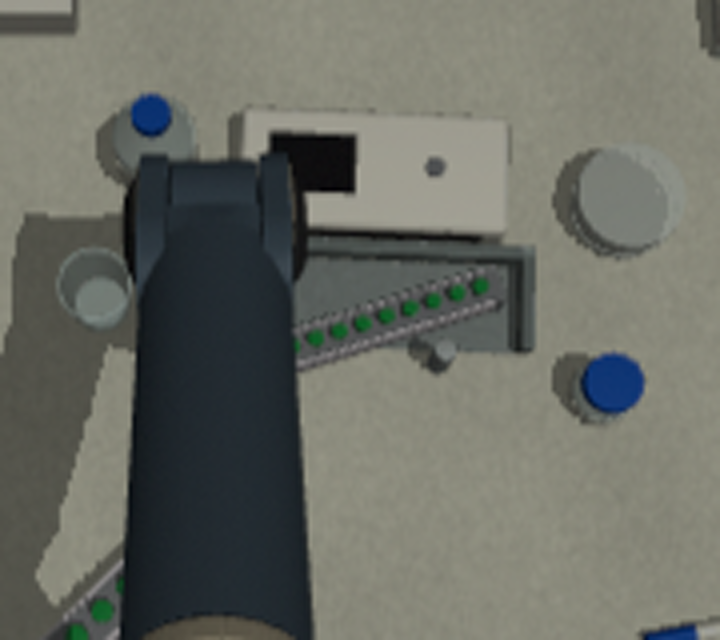

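The right end (crop px (500,300)) is behind the post (440,350) with clearance, and the left end is still outside the mouth. Next I'll swing the left end in.

```bash
python3 - <<'E'
from h import *
c=np.array([15.3,-13.2]); n,t=nt(20.5); R=c-38*t
def tool(th,gap=0):
    n,t=nt(th); return R+113*t-(26+gap)*n
movep(P3(tool(20.5,20),.16),att(110.5))
print(move_l(P3(tool(20.5,20),.045),feed=.12,until_force=6)); S()
for th in (20.5,14,7,0):
    if move_l(P3(tool(th),.045),att(90+th),feed=.06,until_force=20): print("STOP"); S(); break
    S()
p=w2d(sense()["position"][:2])
move_l(P3(p-[25,0],.045),feed=.15); move_l(P3(p-[25,0],.16),feed=.2)
movep(P3((-80,200),.18),att(90))
look("l4",True); S()
E
```

```text
False
t 16.6 dock [-53.4  41. ] z 0.046 F [-0.6 -0.2 -0. ] gap -0.0
t 17.1 dock [-34.9  48.2] z 0.045 F [-0.9  0.5  0. ] gap 0.0
t 17.5 dock [-24.1  54.6] z 0.045 F [-0.7 -0.4 -1.1] gap -0.0
t 17.9 dock [-11.2  60.1] z 0.045 F [ 0.  -0.3 -0.6] gap -0.0
t 18.2 dock [ 2.4 64. ] z 0.045 F [-0.6  0.1  0.1] gap 0.0
l4 caps c dock mm [31.7 -7.8] theta 2.0 span 170.3
t 20.0 dock [-80.1 198.8] z 0.179 F [-0.5 -0.6 -0.6] gap 0.0
```

View pics/l4.png

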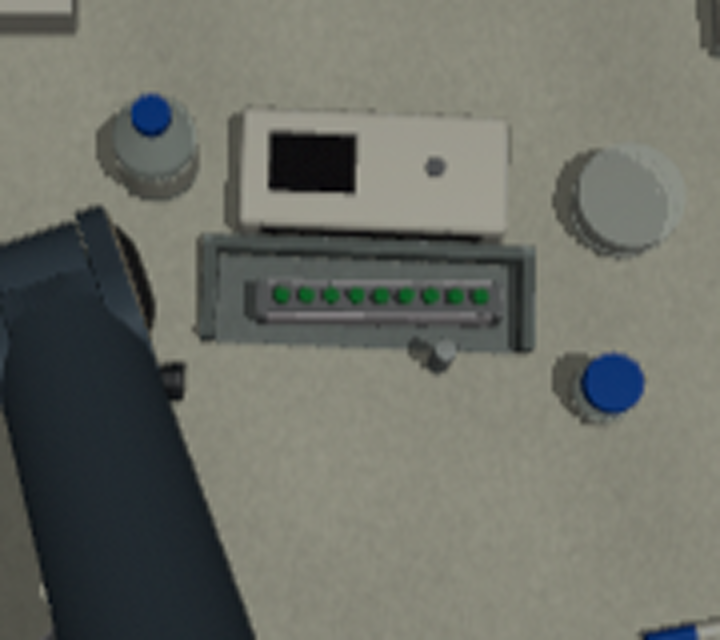

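The carrier is inside, with both ends past the mouth, at about (32,-8) mm, 2°. Now a two-fingertip push home, stopping on force.

```bash
python3 - <<'E'
from h import *
command_gripper(.05)
movep(P3((-18,4),.16),att(90))
print(move_l(P3((-18,4),.040),feed=.12,until_force=6)); S()
move_l(P3((0,4),.040),feed=.06)
print("stop",move_l(P3((44,4),.040),feed=.03,until_force=12)); S(); sleep(.3); S()
p=w2d(sense()["position"][:2])
move_l(P3((-18,4),.040),feed=.1); move_l(P3((-18,4),.16),feed=.2)
movep(P3((-80,210),.18),att(90))
pic=look("l5"); S(); cv2.imwrite("pics/l5.png",cv2.resize(pic[150:200,300:400,::-1],None,fx=8,fy=8,interpolation=cv2.INTER_CUBIC))
p,d=camera("side"); cv2.imwrite("pics/s5.png",cv2.resize(p[170:270,290:450,::-1],None,fx=5,fy=5,interpolation=cv2.INTER_CUBIC))
E
```

```text
False
t 22.5 dock [-17.4   4. ] z 0.041 F [ 0.2 -0.7  0.7] gap 0.05
stop True
t 24.0 dock [31.3  3.9] z 0.039 F [ 0.1  0.3 -0.2] gap 0.05
t 24.3 dock [29.2  3.9] z 0.038 F [-0.  -0.2 -0.4] gap 0.05
l5 caps c dock mm [57.8 -8.8] theta -0.1 span 167.8
t 26.6 dock [-79.3 207.5] z 0.179 F [ 0.2 -0.2  0.5] gap 0.05
```

View pics/l5.png

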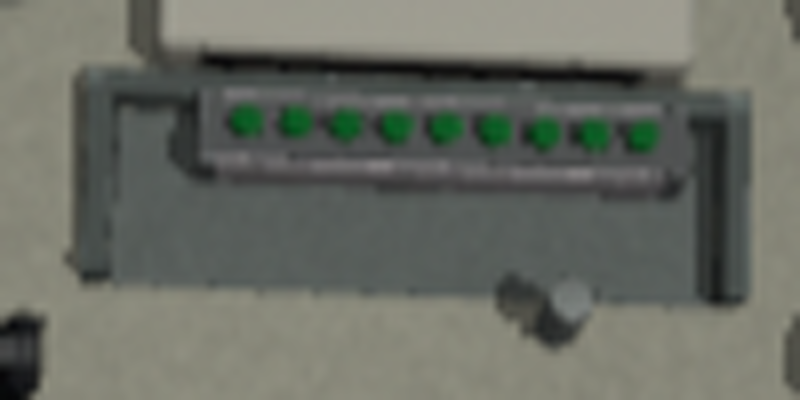

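View pics/s5.png

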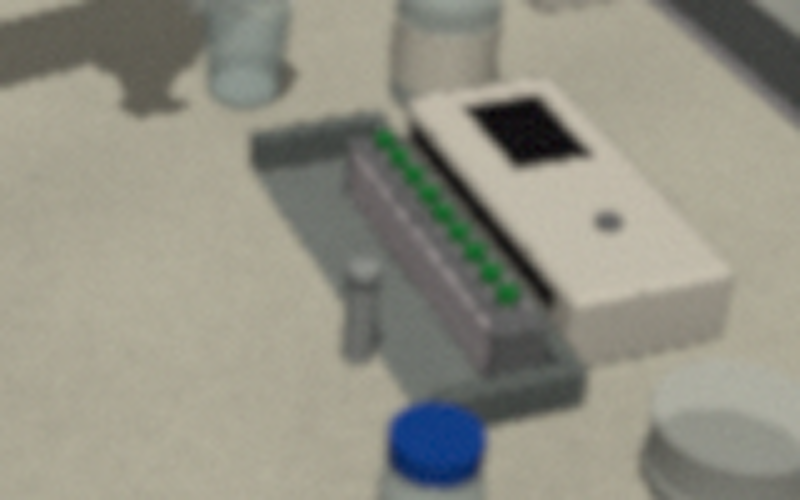

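It looks flush against the back rail (theta -0.1°), but the stop was light. I'll press once more off-centre to each side, to check that neither end gives.

```bash
python3 - <<'E'
from h import *
movep(P3((-10,42),.16),att(90))
move_l(P3((-10,42),.040),feed=.12)
for y in (42,-2,20):
    move_l(P3((12,y),.040),feed=.1)
    r=move_l(P3((46,y),.040),feed=.02,until_force=22); print(y,"stop",r); S()
    move_l(P3((12,y),.040),feed=.1)
move_l(P3((-10,20),.040),feed=.1); move_l(P3((-10,20),.16),feed=.2)
movep(P3((-80,210),.18),att(90))
pic=look("l6"); S(); d=camera("top")[1]; P=cloud("top",d)
S_=P[155:192,303:400]; m=(S_[...,2]>.031)&(S_[...,2]<.048); q=np.array([w2d(a) for a in S_[m][:,:2]],np.float32)
q=q[(q[:,0]<85)&(q[:,0]>10)]; print(cv2.minAreaRect(q))
p0=cv2.imread("pics/top0.png")[:,:,::-1]; diff=cv2.absdiff(p0,pic).max(2)>45; diff[:,:280]=0
cv2.imwrite("pics/l6.png",np.hstack([cv2.resize(pic[150:200,300:400,::-1],None,fx=4,fy=4,interpolation=cv2.INTER_CUBIC),cv2.resize(np.dstack([diff*255]*3).astype(np.uint8)[100:290,260:],(400,200))]))
E
```

```text
42 stop True
t 30.1 dock [31.4 41.8] z 0.039 F [ 0.2 -0.3 -1.1] gap 0.05
-2 stop True
t 32.3 dock [31.6 -2.1] z 0.039 F [ 0.8 -0.6  0.4] gap 0.05
20 stop True
t 34.2 dock [31.8 20. ] z 0.039 F [0.1 0.5 1. ] gap 0.05
l6 caps c dock mm [ 57.8 -10.4] theta 0.0 span 170.9
t 36.5 dock [-79.1 207.5] z 0.179 F [ 1.  -0.1 -0.2] gap 0.05
((51.64814376831055, 1.5400238037109375), (266.04046630859375, 68.00797271728516), 89.33373260498047)
```

View pics/l6.png

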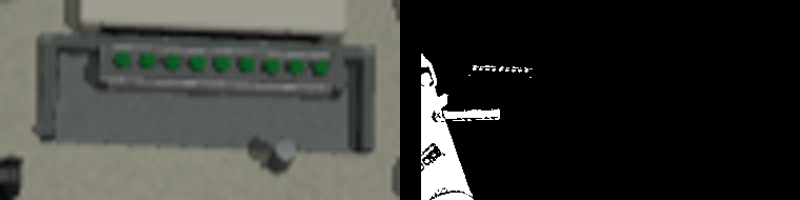

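All three presses, at y = 42, -2 and 20 mm, stopped at the same depth (31.4–31.8 mm), so the far side is seated along its length. The difference image shows only the carrier and the arm changed. Handing in.

```bash
python3 -c "
from rig import *
finish_job()"
```

```text
the job is handed in; nothing more can be done
```

The carrier is home in the dock and the job is handed in, at about 36.5 s of the 72 s allowed. It was only ever pushed, never lifted or gripped.

**Steps, in the order asked:**
1. I pushed the near side with two spread fingertips to turn the carrier to 20°.
2. I pushed the left end face with the closed fingers, which took the right end in behind the post with the left end still outside.
3. I swung the left end in.
4. I pushed the carrier home with two fingertips until a force stop.

**Last checks:**
- **Seating:** three more presses at 22 N, at different places along the carrier, all stopped at the same depth (31.4–31.8 mm). The carrier's angle to the dock measured 0.0°.
- **Other things on the bench:** comparing the first and last top pictures, only the carrier and the arm had changed. That comparison left out the far-left strip of the picture (including the tip box), and the arm hid part of the rest. The only contact forces set off were the intended stops against the back rail.
- **Robot:** it was clear of everything at the end.

**Disagreements:**
- The carrier's centre measured 57.8 mm into the dock, where 60 mm was expected. I take this as an error of about 2 mm in my dock origin, because the force stops and pictures show the carrier against the rail.
- A last depth-blob check of the carrier outline was unusable, because it picked up the rails as well. I did not use it.

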